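Hold the temperature probe in the dryer's port

ROBOT

A 6-joint arm with a two-finger parallel gripper is mounted at the origin on the work surface. World frame = base frame: x ahead of the robot, y to its left, z up, the work surface at z = 0. Lengths are in m, angles in rad, forces in N, time in s.
With the tool pointing down it reaches from about 0.35 to 0.85 m from the base axis. Payload 8.1 kg.
Tool frame: the origin (TCP) lies on the centre line of the jaws, within the pads' length; the fingertips stand 19 mm ahead of it and the grasp point (between the pads) is the TCP; z points along the fingers, y is the line along which they close (so a half turn about z gives the same grasp; the last joint's range is limited). The gripper opens to 93 mm and grips with 3 to 60 N. Pads are 15 mm wide; open, the fingers measure 128 mm over their backs; the gripper's body (75 mm by 188 mm) begins 65 mm behind the grasp point.
Start: joints at [-1.34, 0.13, 1.488, -0, 1.523, -0.085], TCP at [0.186, -0.57, 0.238] pointing down, gripper open.
Joint ranges: [-2.96, 2.96], [-0.89, 2.26], [0.02, 2.5], [-1.34, 4.48], [0, 2.73], [-2.66, 2.66]. Speed limits (rad/s): [2.39, 2.39, 2.79, 3.14, 3.14, 3.14].

INTERFACE

Orientations are given as a rotation vector (axis times angle).
In Python, from station import arm gives the robot as it stands. The module is installed in compiled form; this text tells all that it offers.
- The arm moves only by the tool drive_tool, never from a script. Its argument "series" is a list of rows, each a list of 2 entries, a list of its own where there are three numbers: the shift along the tool's x, y, z in cm, then the turn, a rotation vector about the tool's x, y, z in rad. In form: [[[x, y, z], [rx, ry, rz]], ...]. A call has 1 to 10 rows; each row shifts and turns the commanded pose from where the row before left it, along the tool's axes as they then stand; what a row does not reach is not made up. A row lasts 1/10 s, in which the tool goes at most 50 mm and 8.59 degrees, less where a joint would pass 70% of its speed; a pose out of reach is approached as far as the arm can. A call with a gripper value outside its range is refused whole. "jaw" is the opening, from -1 (shut) to 1 (fully open), so that 0 is half open, set as the call begins (left out, the last holds). The fingers move at their own pace and stop on an object; "squeeze" is the grip in N (left out, the last holds). Time passes only in rows, so rows that do not move let the fingers close. It gives the time, the measured TCP pose, the force, the opening and the grip force at its end, in the units of the state.
- arm.observe(): the state, without advancing time (a new reading comes with each control period).
- arm.grab_frame(name): name is "side" or "top" or "wrist"; returns a dict with "frame" (400x640x3 uint8, blue, green, red), "fx", "fy", "cx", "cy" (pixels), "pose" (4x4, takes a point from camera to world coordinates); the wrist camera has in their place "hand_eye" (4x4, takes a point from camera to tool coordinates, whose origin is the TCP and whose axes are the flange's). Camera axes: x right, y up, looking along -z (the intrinsics and any distortion apply to the point x, -y, -z); pixel columns grow to the right and rows downward; lengths in m; the calibration is good to about 2 mm. A picture is of the moment at which its call begins: read the wrist's pose just before it. There is no depth.
- arm.sign_off(): hands the job in; it is judged then, once.
The state is a dict: "clock": time; "joint_pos": joint angles; "qd": joint speeds; "joint_efforts": joint torques, N m; "position": TCP position; "ee_rot": TCP orientation; "ft_force": force on the tool from outside, world axes, zero at the start; "ft_torque": the same for the moment, N m; "width": finger opening in m; "grasp_force": force on a finger pad.
Only numpy, scipy, OpenCV 4.12 (cv2) and the standard library are available. Lean on these libraries where they do the work, as an engineer would, in place of code of your own. Each camera call takes 0.05 s, during which the arm holds its last target. There are 200 camera calls.

TASK

Check the air temperature in the small parts dryer: swing the steel cover fully aside from the port on its lid, then take the probe by its handle out of its stand and lower its stem straight down through the middle of the port until the black band on the stem is level with the port's mouth. The probe must never touch the dryer or its cover. Hold it there still, upright and centred for three seconds and finish while still holding it like that; leave the glue bottle, the tray and the spool where they are.

Things in the scene. Friction and masses are not known exactly. Their poses are not given: they have to be found in the camera images.
- dryer: White box 180 (x) x 200 (y) x 100 mm high with a dark steel lid, fixed to the bench; it may stand on the left or on the right. Origin: centre of its underside. Its control panel is on its -x side. On the lid, 25 mm to +y of the lid's centre, stands the port collar.
- port (a point): Centre of the mouth of the port: a round aluminium collar on the dryer's lid, 36 mm outside, 24 mm bore, its rim 12 mm above the lid (112 mm above the bench). The vertical bore goes on through the 6 mm lid (26 mm hole there) into the empty chamber, whose floor is 100 mm below the mouth. Axes as the dryer's.
- cover (a joint): Angle of the flat steel swivel cover over the port, rad; 0 = disc centred over the port, grows as it swings anticlockwise seen from above, stop at 1.9 (fully aside). It turns about the vertical axis at pivot, is stiff (about 0.05 N m) and stays where it is left. Starts between 0 and 0.25. Disc 40 mm across, 4 mm thick, its underside 1 mm above the port's rim.
- pivot (a point): Point on the cover's vertical pivot axis, 55 mm to the dryer's -y from the port's centre, level with the cover's upper face (117 mm above the bench).
- cover_pin (a point): Centre, half-way up, of the upright round black pin (14 mm diameter, 24 mm high, from 117 to 141 mm above the bench) on the middle of the cover's disc, 55 mm from the pivot axis; to be gripped from above or pushed sideways.
- probe_handle (a point): Centre of the probe's white handle, 24 x 24 mm square and 70 mm high; axes along its sides, z up along the probe. Loose, about 0.12 kg. The round steel stem, 8 mm diameter, goes 100 mm down from the middle of the handle's underside; the tip is 135 mm below this point. It starts upright in the stand, the handle's underside resting on the stand's top plate.
- probe_mark (a point): Centre of the black band (5 mm wide) round the stem, on its axis, 50 mm above the tip and 85 mm below the handle's centre.
- probe_tip (a point): The lower end of the stem, on its axis; z axis up along the probe.
- stand: Probe stand fixed to the bench: steel foot 90 x 80 x 10 mm, one upright under the plate, and a plate 66 x 50 x 8 mm whose top is 112 mm above the bench, with a 15 mm through hole above the origin for the stem. Origin: centre of its underside below the hole.
- glue: Bystander: white squat bottle, 56 mm diameter, 95 mm high; origin at the centre of its underside.
- tray: Bystander: clear open parts tray 130 (x) x 80 (y) x 35 mm; origin at the centre of its underside.
- spool: Bystander: grey solder wire spool, 52 mm diameter, 36 mm high, standing on its end; origin at the centre of its underside.
Things that resemble listed ones, but are neither listed nor needed, are in the scene too. There is more than one size of the part that bears probe_handle; the job needs the larger. Leave any purple look-alike of the stand alone.

How it is judged:
By the outcome, as a careful person would: the job done as asked, in the order asked, and still so for the second after the job is handed in, while the arm keeps its last pose, push and grip.
It also fails if it takes over 70 s, if anything falls off the work surface, if the arm or the gripper's body presses on something with over 40 N, if the wrist force passes 120 N, or if a joint passes its speed limit or range.

## Working session

There is one attempt and no reset: what is moved stays moved. The work goes in short steps, Python scripts to look and compute and a tool call to move; the robot and the scene stay as the last step left them, time stands still between calls to the robot, and variables do not carry over. Pictures are saved under pics/ and viewed, at most 10 in all, crops included, and the job is handed in when it is done.

Besides the shell and the picture viewer there is one more tool, called after "Request:" by a JSON object that holds its "method" and its "body". drive_tool: Moves the arm, as the interface text tells. Its arguments: {"type":"object","properties":{"series":{"type":"array","items":{"type":"array"}},"jaw":{"type":"number"},"squeeze":{"type":"number"}},"required":["series"]}

```bash
mkdir -p pics; cat > h.py <<'E'
import numpy as np, cv2
from scipy.spatial.transform import Rotation as R
from station import arm
def ray(f,u,v,st=None):
    d=np.array([(u-f['cx'])/f['fx'],-(v-f['cy'])/f['fy'],-1.])
    P=f['pose'] if 'pose' in f else T(st)@f['hand_eye']
    return P[:3,3],P[:3,:3]@d
def T(st):
    M=np.eye(4);M[:3,:3]=R.from_rotvec(st['ee_rot']).as_matrix();M[:3,3]=st['position'];return M
def onz(f,u,v,z,st=None):
    o,d=ray(f,u,v,st);return o+d*(z-o[2])/d[2]
def proj(f,p,st=None):
    P=f['pose'] if 'pose' in f else T(st)@f['hand_eye']
    q=np.linalg.inv(P)@np.append(p,1);return f['cx']+f['fx']*q[0]/-q[2], f['cy']-f['fy']*q[1]/-q[2]
def tri(a,b):
    (o1,d1),(o2,d2)=a,b
    d1=d1/np.linalg.norm(d1);d2=d2/np.linalg.norm(d2)
    s=np.linalg.lstsq(np.c_[d1,-d2],o2-o1,rcond=None)[0]
    p,q=o1+s[0]*d1,o2+s[1]*d2
    return (p+q)/2,np.linalg.norm(p-q)
E
python3 - <<'E'
from h import *
st=arm.observe();print(st)
for n in('top','side'):
    f=arm.grab_frame(n);cv2.imwrite(f'pics/{n}0.png',f['frame']);print({k:v for k,v in f.items() if k!='frame'})
E
```

```text
{'clock': 0.0, 'joint_pos': array([-1.34038706e+00,  1.31160128e-01,  1.48929164e+00,  6.78441943e-07,
        1.52298814e+00, -8.54118384e-02]), 'qd': array([-0.00169441,  0.00077834, -0.00019793,  0.00116813,  0.00029876,
       -0.00032554]), 'joint_efforts': array([-1.88706828e-03, -5.59838712e+01, -4.91763103e+01,  7.66134518e-02,
        3.55825166e-02, -1.79784565e-04]), 'position': array([ 0.18624947, -0.56979376,  0.23658125]), 'ee_rot': array([-3.10068548e+00, -4.93741683e-01,  2.08997618e-04]), 'ft_force': array([-0.42297471, -0.01617646, -0.26825495]), 'ft_torque': array([-0.00861967,  0.01662125,  0.02852384]), 'grasp_force': 0.0, 'width': 0.09303459520519641}
{'fx': 515.056027463406, 'fy': 515.056027463406, 'cx': 310.5794084552837, 'cy': 187.98826415600712, 'pose': array([[ 3.59191982e-03,  9.92258508e-01, -1.24137630e-01,
         3.94812628e-01],
       [-9.99993116e-01,  3.67961044e-03,  4.77129066e-04,
         7.32907964e-02],
       [ 9.30213496e-04,  1.24135062e-01,  9.92264895e-01,
         1.41108426e+00],
       [ 0.00000000e+00,  0.00000000e+00,  0.00000000e+00,
         1.00000000e+00]])}
{'fx': 386.09296728849813, 'fy': 386.09296728849813, 'cx': 316.7690864916679, 'cy': 205.0012143469178, 'pose': array([[ 0.99321471,  0.09225169, -0.07081075,  0.50844671],
       [-0.11479336,  0.68016577, -0.72401451, -0.59874377],
       [-0.01862851,  0.72723047,  0.68614053,  0.71609961],
       [ 0.        ,  0.        ,  0.        ,  1.        ]])}
```

View pics/top0.png

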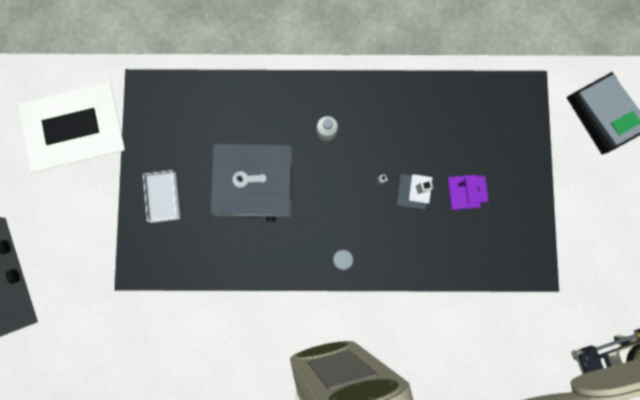

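View pics/side0.png

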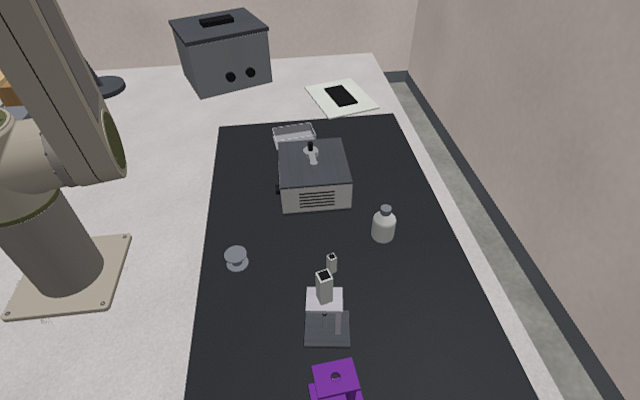

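Top view: the dryer is on the left at about (252,180), with the pin at (240,180) and the cover's pivot at about (265,179). The stand is at (415,190), with a large white handle in it at (425,186). Two things could be the probe: the piece in the grey stand at (425,186) and a small look-alike at (383,179), which stands on the bench. The stand's one fits because it is larger and its stem passes through the plate. The purple stand is at (468,192). I'll check the crop.

```bash
python3 - <<'E'
import cv2,numpy as np
t=cv2.imread('pics/top0.png');s=cv2.imread('pics/side0.png')
a=cv2.resize(t[155:225,365:495],None,fx=3,fy=3,interpolation=cv2.INTER_CUBIC)
b=cv2.resize(t[135:225,195:305],None,fx=3.5,fy=3.5,interpolation=cv2.INTER_CUBIC)
c=cv2.resize(s[245:350,290:365],None,fx=3,fy=3,interpolation=cv2.INTER_CUBIC)
d=cv2.resize(s[120:220,265:365],None,fx=2.7,fy=2.7,interpolation=cv2.INTER_CUBIC)
o=np.zeros((600,800,3),np.uint8)
o[:210,:390]=a;o[:315,400:785]=b[:, :385];o[270:585,:225]=c;o[320:590,400:670]=d
cv2.imwrite('pics/crop0.png',o)
E
```

```text
(no output)
```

View pics/crop0.png

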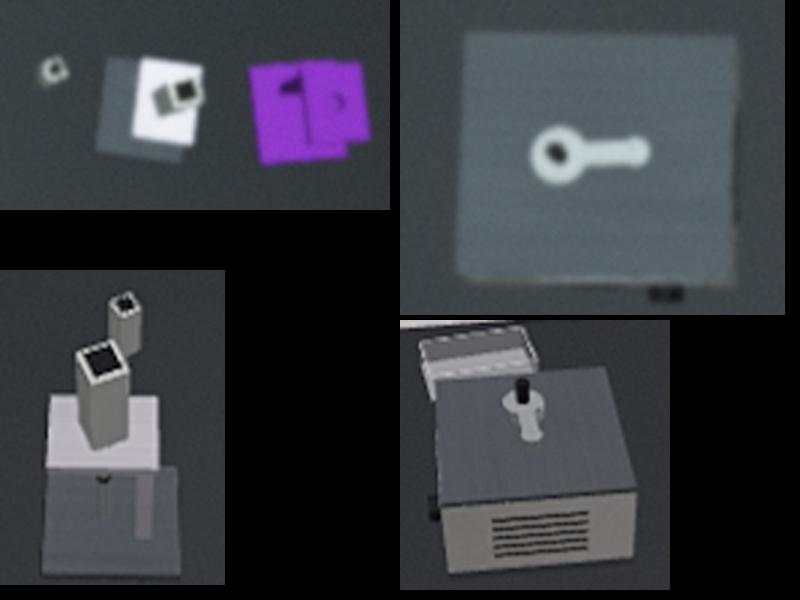

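The crop confirms it: the larger probe stands in the grey stand with a white plate and its stem shows below. The small one sits on its own at the upper left. The dryer's cover is over the port, with the black pin at top pixel (239.9,178.4).

```bash
python3 - <<'E'
from h import *
t=arm.grab_frame('top');s=arm.grab_frame('side')
def cen(f,x0,x1,y0,y1,fn):
    g=f['frame'][y0:y1,x0:x1].astype(int);m=fn(g).astype(np.uint8)
    n,l,stt,c=cv2.connectedComponentsWithStats(m)
    i=1+np.argmax(stt[1:,4]);return c[i]+[x0,y0],stt[i,4],(l==i).astype(np.uint8)
dark=lambda th:(lambda g:g.max(2)<th)
hc,a,_=cen(t,420,433,178,192,dark(90));print('handle top px',hc,a,onz(t,*hc,.182))
hs,a,_=cen(s,316,332,268,284,dark(70));print('side',hs,a,onz(s,*hs,.182),tri(ray(t,*hc),ray(s,*hs)))
pc,a,_=cen(t,233,247,172,187,dark(80));print('pin',pc,a,onz(t,*pc,.139))
ps,a,_=cen(s,303,318,138,152,dark(60));print('pin side',ps,a,onz(s,*ps,.130),tri(ray(t,*pc),ray(s,*ps)))
# bright cover
cc,a,m=cen(t,222,275,165,195,lambda g:g.min(2)>140)
ys,xs=np.nonzero(m);P=np.array([onz(t,x+222,y+165,.117) for x,y in zip(xs,ys)])
w=P[:,:2]-P[:,:2].mean(0);d=np.linalg.svd(w,full_matrices=False)[2][0];print('cover dir',np.degrees(np.arctan2(d[1],d[0])),'y range',P[:,1].min(),P[:,1].max(),'x',P[:,0].min(),P[:,0].max())
# lid
g=t['frame'];roi=g[135:225,200:305].astype(int)
m=(roi.min(2)>75).astype(np.uint8);m=cv2.morphologyEx(m,cv2.MORPH_OPEN,np.ones((5,5)))
k=max(cv2.findContours(m,0,2)[0],key=cv2.contourArea);r=cv2.minAreaRect(cv2.convexHull(k));b=cv2.boxPoints(r)+[200,135]
W=np.array([onz(t,*p,.10) for p in b]);print(r,W,W.mean(0),[np.linalg.norm(W[i]-W[i-1]) for i in range(4)])
e=[W[(i+1)%4]-W[i] for i in range(4)];print('angs',[np.degrees(np.arctan2(v[1],v[0])) for v in e])
E
```

```text
handle top px [426.43478261 184.91304348] 23 [ 0.55707222 -0.20616095  0.182     ]
side [323.66666667 274.79166667] 72 [ 0.55538313 -0.20759146  0.182     ] (array([ 0.55637408, -0.20648434,  0.18064735]), np.float64(0.0017402365119592292))
pin [239.54545455 178.18181818] 11 [0.57795441 0.24997284 0.139     ]
pin side [310.04651163 145.62790698] 43 [0.57757948 0.24939946 0.13      ] (array([0.57857297, 0.25135866, 0.12878014]), np.float64(0.0016885076611362548))
cover dir -86.52933990414874 y range 0.18836741967797205 0.2721273066831017 x 0.5610937976761543 0.5995785709597508
((51.11432647705078, 45.08405303955078), (79.23439025878906, 71.44579315185547), 1.3322197198867798) [[0.48884121 0.32698679 0.1       ]
 [0.6742772  0.32781066 0.1       ]
 [0.67019089 0.12238432 0.1       ]
 [0.48488116 0.12510041 0.1       ]] [0.57954762 0.22557054 0.1       ] [np.float64(0.20192521947500147), np.float64(0.185437814392746), np.float64(0.20546697566780955), np.float64(0.18532963423523918)]
angs [np.float64(0.25455627819364757), np.float64(-91.13956633261581), np.float64(179.16027600417056), np.float64(88.87627433688222)]
```

Request:
{"method": "drive_tool", "body": {"series": [[[3.1,-3.3,0],[0,0,0]],[[3.1,-3.3,0],[0,0,0]],[[3.1,-3.3,0],[0,0,0]],[[3.1,-3.3,0],[0,0,0]],[[3.1,-3.3,0],[0,0,0]],[[3.1,-3.3,0],[0,0,0]],[[3.1,-3.3,0],[0,0,0]],[[3.1,-3.3,0],[0,0,0]],[[3.1,-3.3,0],[0,0,0]],[[3.1,-3.3,0],[0,0,0]]], "jaw": 0, "squeeze": 15}}

```text
clock: 1.2
position: [0.3789, -0.1586, 0.2378]
ee_rot: [3.102, 0.493, 0.001]
ft_force: [1.2, -0.4, 0.1]
width: 0.0465
grasp_force: 0.0
```

Request:
{"method": "drive_tool", "body": {"series": [[[3.1,-3.3,0],[0,0,0]],[[3.1,-3.3,0],[0,0,0]],[[3.1,-3.3,0],[0,0,0]],[[3.1,-3.3,0],[0,0,0]],[[3.1,-3.3,0],[0,0,0]],[[3.1,-3.3,0],[0,0,0]],[[3.1,-3.3,0],[0,0,0]],[[3.1,-3.3,0],[0,0,0]],[[3.1,-3.3,0],[0,0,0]],[[3.1,-3.3,0],[0,0,0]]]}}

```text
clock: 2.2
position: [0.5711, 0.2515, 0.2373]
ee_rot: [3.102, 0.494, -0.0]
ft_force: [1.0, -0.1, 0.8]
width: 0.0461
grasp_force: 0.0
```

Request:
{"method": "drive_tool", "body": {"series": [[[0,0,0],[0,0,-0.14]],[[0,0,0],[0,0,-0.14]],[[0,0,0],[0,0,-0.14]],[[0,0,0],[0,0,-0.14]],[[0,0,0],[0,0,-0.14]],[[0,0,0],[0,0,-0.14]],[[0,0,0],[0,0,-0.14]],[[0,0,0],[0,0,-0.14]],[[0,0,0],[0,0,-0.14]],[[0,0,0],[0,0,0]]]}}

```text
clock: 3.2
position: [0.5706, 0.2495, 0.2373]
ee_rot: [-2.213, -2.229, 0.001]
ft_force: [0.4, -0.0, -0.4]
width: 0.0464
grasp_force: 0.0
```

```bash
python3 - <<'E'
from h import *
st=arm.observe();f=arm.grab_frame('wrist');cv2.imwrite('pics/w1.png',f['frame']);print(f['hand_eye'],f['fx'],f['cx'],f['cy'],proj(f,[.578,.250,.141],st))
np.save('st1.npy',st,allow_pickle=True)
E
```

```text
[[ 7.46378379e-05  9.69292029e-01  2.45912499e-01  6.72790253e-02]
 [ 9.99999923e-01  2.24663173e-05 -3.92067320e-04 -3.94104166e-04]
 [-3.85552476e-04  2.45912509e-01 -9.69291952e-01 -1.46782666e-01]
 [ 0.00000000e+00  0.00000000e+00  0.00000000e+00  1.00000000e+00]] 337.2021306833566 315.57483541788866 202.09732616695823 (np.float64(325.9921543370719), np.float64(208.82721992466716))
```

View pics/w1.png

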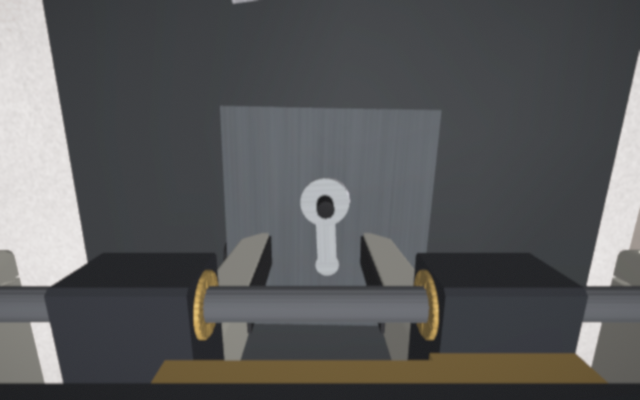

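The wrist view shows the cover disc at about (325,202), the pin's top at (326,209) where it was predicted, and the pivot hub at about (327,266).

```bash
python3 - <<'E'
from h import *
st=arm.observe();f=arm.grab_frame('wrist');g=f['frame'].astype(int)
m=((g.min(2)>140)).astype(np.uint8);m[:165]=0;m[280:]=0;m[:,:290]=0;m[:,360:]=0
ys,xs=np.nonzero(m)
P=np.array([onz(f,x,y,.117,st)[:2] for x,y in zip(xs,ys)])
print('range x',P[:,0].min(),P[:,0].max(),'y',P[:,1].min(),P[:,1].max())
k=max(cv2.findContours(m,0,2)[0],key=cv2.contourArea)[:,0]
Q=np.array([onz(f,x,y,.117,st)[:2] for x,y in k])
D=Q[Q[:,1]>.245]
A=np.c_[2*D,np.ones(len(D))];s=np.linalg.lstsq(A,(D**2).sum(1),rcond=None)[0];print('disc',s[:2],np.sqrt(s[2]+s[:2]@s[:2]))
E_=Q[Q[:,1]<.203];print('hub',E_.min(0),E_.max(0))
ar=P[(P[:,1]>.205)&(P[:,1]<.225)];c=np.polyfit(ar[:,1],ar[:,0],1);print('arm line x at y=.195',np.polyval(c,.195),'slope',c[0])
# dryer lid edges, for yaw and centre
r=(g.min(2)>80)&(g.max(2)<140)
for y in(120,150,180): 
    xx=np.nonzero(r[y,200:460])[0]+200;print(y,xx.min(),xx.max(),onz(f,xx.min(),y,.1,st)[:2],onz(f,xx.max(),y,.1,st)[:2])
E
```

```text
range x 0.5575186310460605 0.5976048972194321 y 0.1840006354992847 0.26900778839076367
disc [0.57780196 0.24881594] 0.0200788466378773
hub [0.57073801 0.18400064] [0.58965754 0.20257147]
arm line x at y=.195 0.5799781190294525 slope -0.04884479717811987
120 220 440 [0.49186872 0.31390067] [0.67199947 0.31428329]
150 222 437 [0.49189287 0.28951407] [0.67175572 0.28989707]
180 223 434 [0.49106291 0.26404207] [0.67150114 0.26442729]
```

Request:
{"method": "drive_tool", "body": {"series": [[[-0.1,0.74,1.0],[0,0,-0.04]],[[0,0,2.0],[0,0,0]],[[0,0,2.0],[0,0,0]],[[0,0,2.0],[0,0,0]],[[0,0,1.5],[0,0,0]],[[0,0,0.9],[0,0,0]],[[0,0,0],[0,0,0]]]}}

```text
clock: 4.0
position: [0.5773, 0.2483, 0.142]
ee_rot: [-2.171, -2.269, 0.004]
ft_force: [-0.6, 0.0, -0.1]
width: 0.0465
grasp_force: 0.0
```

Request:
{"method": "drive_tool", "body": {"series": [[[0,0,0],[0,0,0]],[[0,0,0],[0,0,0]],[[0,0,0],[0,0,0]],[[0,0,0],[0,0,0]],[[0,0,0],[0,0,0]],[[0,0,0],[0,0,0]]], "jaw": -1, "squeeze": 12}}

```text
clock: 4.6
position: [0.5784, 0.2488, 0.1442]
ee_rot: [2.171, 2.271, 0.001]
ft_force: [-0.3, 0.2, 3.1]
width: 0.0134
grasp_force: 12.0
```

Request:
{"method": "drive_tool", "body": {"series": [[[-0.05,-0.72,0],[0,0,-0.13]],[[-0.05,-0.72,0],[0,0,-0.13]],[[-0.05,-0.72,0],[0,0,-0.13]],[[-0.05,-0.72,0],[0,0,-0.13]],[[-0.05,-0.72,0],[0,0,-0.13]],[[-0.05,-0.72,0],[0,0,-0.13]],[[-0.05,-0.72,0],[0,0,-0.13]],[[0,0,0],[0,0,0]]]}}

```text
clock: 5.4
position: [0.5355, 0.2249, 0.1442]
ee_rot: [0.949, 2.994, 0.001]
ft_force: [0.9, 1.8, 1.9]
width: 0.0132
grasp_force: 12.0
```

```bash
python3 - <<'E'
from h import *
st=arm.observe();p=st['position'];M=T(st)[:3,:3]
d=p[:2]-[.580,.194];print(p,st['ft_force'],'r',np.hypot(*d),'ang',np.arctan2(-d[0],d[1])+.012,'toolyaw',np.degrees(np.arctan2(M[1,0],M[0,0])))
E
```

```text
[0.53549945 0.22485833 0.14419074] [0.90038728 1.83103684 1.86654853] r 0.05415288750627452 ang 0.9764886641877841 toolyaw 144.8314574232076
```

Request:
{"method": "drive_tool", "body": {"series": [[[-0.05,-0.72,0],[0,0,-0.13]],[[-0.05,-0.72,0],[0,0,-0.13]],[[-0.05,-0.72,0],[0,0,-0.13]],[[-0.05,-0.72,0],[0,0,-0.13]],[[-0.05,-0.72,0],[0,0,-0.13]],[[-0.05,-0.72,0],[0,0,-0.13]],[[-0.05,-0.72,0],[0,0,-0.13]],[[0,-0.2,0],[0,0,-0.03]],[[0,-0.2,0],[0,0,0]],[[0,0,0],[0,0,0]]]}}

```text
clock: 6.4
position: [0.529, 0.1769, 0.1441]
ee_rot: [-0.501, 3.1, 0.01]
ft_force: [-0.6, 17.5, 1.3]
width: 0.0136
grasp_force: 12.0
```

```bash
python3 - <<'E'
from h import *
st=arm.observe();p=st['position'];M=T(st)[:3,:3]
d=p[:2]-[.580,.194];print(p,st['ft_force'],'r',np.hypot(*d),'ang',np.arctan2(-d[0],d[1])+.012,'toolyaw',np.degrees(np.arctan2(M[1,0],M[0,0])))
E
```

```text
[0.52895619 0.17690303 0.14413933] [-0.63145763 17.50676313  1.30502136] r 0.05383100307886047 ang 1.9059983882610476 toolyaw -161.62499418559648
```

Request:
{"method": "drive_tool", "body": {"series": [[[0,0.1,0],[0,0,0]],[[0,0,0],[0,0,0]],[[0,0,0],[0,0,0]],[[0,0,0],[0,0,0]],[[0,0,-1],[0,0,0]],[[0,0,-2],[0,0,0]],[[0,0,-3],[0,0,0]],[[0,0,-4],[0,0,0]],[[0,0,0],[0,0,0]]], "jaw": 0.1}}

```text
clock: 7.3
position: [0.5317, 0.1744, 0.2514]
ee_rot: [-0.504, 3.09, 0.001]
ft_force: [0.6, 0.1, 0.6]
width: 0.0515
grasp_force: 0.0
```

```bash
python3 - <<'E'
from h import *
st=arm.observe();f=arm.grab_frame('wrist');t=arm.grab_frame('top')
print(st['position'],T(st)[:3,:3].round(3).tolist(),proj(f,[.581,.249,.112],st),proj(t,[.581,.249,.112]))
o=np.zeros((600,800,3),np.uint8);o[:400,:640]=f['frame'];c=cv2.resize(t['frame'][150:220,205:295],None,fx=2.8,fy=2.8);o[404:404+c.shape[0],:c.shape[1]]=c
cv2.imwrite('pics/w2.png',o)
E
```

```text
[0.53170267 0.17442742 0.25136466] [[-0.948, -0.318, 0.01], [-0.318, 0.948, 0.002], [-0.011, -0.001, -1.0]] (np.float64(375.70105378943515), np.float64(269.6307923763179)) (np.float64(241.39271953082095), np.float64(178.5156891436807))
```

View pics/w2.png

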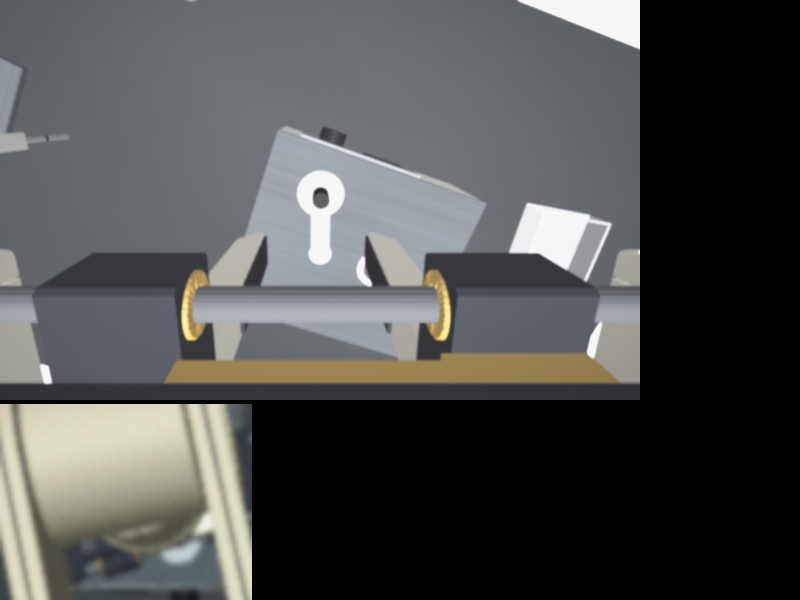

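The cover is now swung aside, with its disc at (320,193) and the pin at (320,197). The bare port is at (365,270), partly hidden by a finger. I'll shift to see it clearly.

Request:
{"method": "drive_tool", "body": {"series": [[[-2.5,2.5,0],[0,0,0]],[[-3,2.5,0],[0,0,0]],[[0,0,0],[0,0,0]],[[0,0,0],[0,0,0]]]}}

```text
clock: 7.8
position: [0.5641, 0.2389, 0.2414]
ee_rot: [0.508, -3.097, 0.001]
ft_force: [0.5, -0.2, -0.1]
width: 0.0512
grasp_force: 0.0
```

```bash
python3 - <<'E'
from h import *
st=arm.observe();f=arm.grab_frame('wrist');g=f['frame'].astype(int)
print(st['position'],proj(f,[.581,.249,.112],st))
x0,y0=[int(v) for v in proj(f,[.581,.249,.112],st)]
m=(g.min(2)>190).astype(np.uint8);w=np.zeros_like(m);w[y0-35:y0+35,x0-35:x0+35]=1;m*=w
n,l,s,c=cv2.connectedComponentsWithStats(m)
for i in range(1,n):
  if s[i,4]>60:
    for k in cv2.findContours((l==i).astype(np.uint8),cv2.RETR_CCOMP,2)[0]:
      if len(k)>12:
        Q=np.array([onz(f,*p,.112,st)[:2] for p in k[:,0]]);A=np.c_[2*Q,np.ones(len(Q))];r=np.linalg.lstsq(A,(Q**2).sum(1),rcond=None)[0]
        print(i,s[i],'circle',r[:2],np.sqrt(r[2]+r[:2]@r[:2]),cv2.fitEllipse(k))
md=(g.max(2)<230)
# cover disc circle at .117
m=(g.min(2)>190).astype(np.uint8);m[:80]=0;m[y0+40:]=0
n,l,s,c=cv2.connectedComponentsWithStats(m)
for i in range(1,n):
  if s[i,4]>200: print('blob',s[i],c[i],onz(f,*c[i],.117,st)[:2])
cv2.imwrite('pics/w3.png',cv2.resize(f['frame'][90:290,200:440],None,fx=3,fy=3,interpolation=cv2.INTER_CUBIC));cv2.imwrite('pics/w3full.png',f['frame'])
E
```

```text
[0.56405718 0.23888966 0.24141054] (np.float64(320.94306562990795), np.float64(222.38759878301533))
1 [301 202  41  40 764] circle [0.58064919 0.24887751] 0.01753192523509117 ((320.94171142578125, 221.68603515625), (39.10835647583008, 40.901485443115234), 87.29615020751953)
1 [301 202  41  40 764] circle [0.58066743 0.24892498] 0.011938289547128642 ((320.98236083984375, 221.868408203125), (26.538381576538086, 27.993316650390625), 87.89946746826172)
blob [ 231  110   51  105 2784] [257.40229885 155.50143678] [0.54268443 0.18198247]
blob [ 467  166  114   93 5766] [515.04751994 211.63683663] [0.51881231 0.3990545 ]
blob [ 595  185   45   77 1549] [623.57908328 232.07230471] [0.50562664 0.49447543]
blob [301 202  41  40 764] [320.90968586 221.48560209] [0.57879068 0.24813639]
blob [ 52 248  37  14 368] [ 70.23097826 255.14673913] [0.67679064 0.05272903]
```

View pics/w3.png

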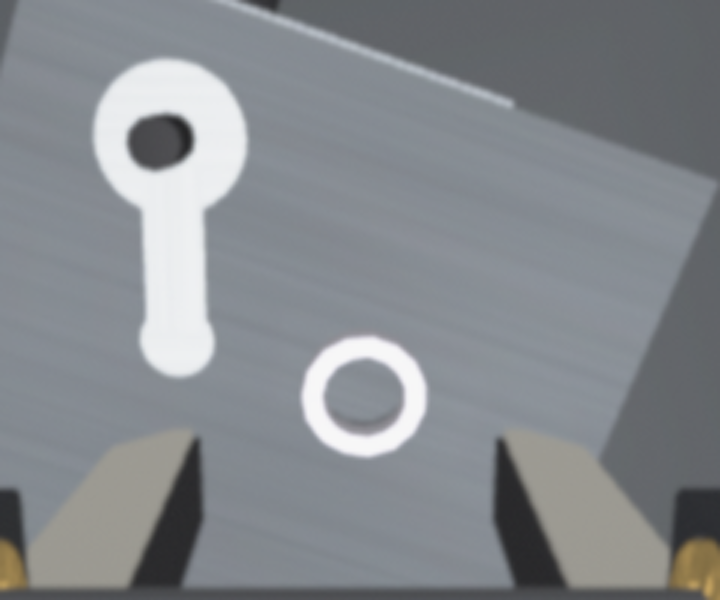

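The port is bare and clear. Its collar ring fits outer and bore radii of 17.5 and 11.9 mm, centred at (0.5807, 0.2489), as the given sizes say. The cover disc is well aside. Next is the probe.

Request:
{"method": "drive_tool", "body": {"series": [[[1.2,-4.2,-0.3],[0,0,0]],[[1.2,-4.2,-0.3],[0,0,0]],[[1.2,-4.2,-0.3],[0,0,0]],[[1.2,-4.2,0],[0,0,0]],[[1.2,-4.2,0],[0,0,0]],[[1.2,-4.2,0],[0,0,0]],[[1.2,-4.2,0],[0,0,0]],[[1.2,-4.2,0],[0,0,0]],[[1.2,-4.2,0],[0,0,0]],[[1.2,-4.2,0],[0,0,0]]]}}

```text
clock: 8.85
position: [0.5835, -0.2, 0.2529]
ee_rot: [-0.505, 3.101, -0.0]
ft_force: [0.6, 0.4, -0.4]
width: 0.0513
grasp_force: 0.0
```

Request:
{"method": "drive_tool", "body": {"series": [[[0,0,0],[0,0,0]],[[0,0,0],[0,0,0]],[[0,0,0],[0,0,0]]]}}

```text
clock: 9.15
position: [0.5844, -0.1969, 0.2527]
ee_rot: [0.507, -3.1, -0.001]
ft_force: [0.6, -0.3, -0.1]
width: 0.0515
grasp_force: 0.0
```

```bash
python3 - <<'E'
from h import *
st=arm.observe();f=arm.grab_frame('wrist');cv2.imwrite('pics/w4.png',f['frame'])
print(st['position'],T(st)[:3,:3].round(3).tolist(),proj(f,[.5565,-.2065,.182],st))
E
```

```text
[ 0.58436193 -0.19688084  0.25266146] [[-0.948, -0.318, -0.0], [-0.318, 0.948, 0.0], [0.0, 0.001, -1.0]] (np.float64(315.7531797091904), np.float64(177.79778009959776))
```

View pics/w4.png

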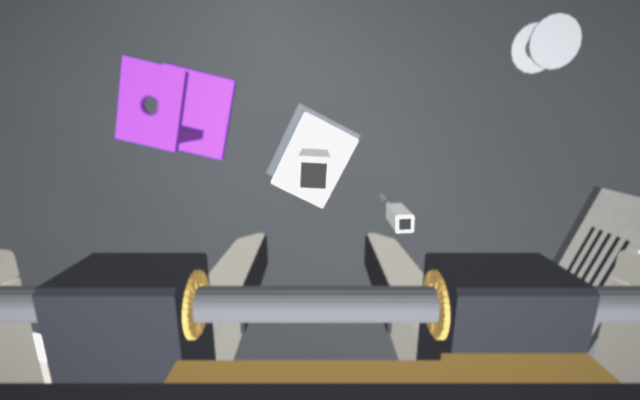

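The handle's dark top is at (313,175), its sides nearly square to the image. The purple stand is at (175,105) and the small probe at (400,222), clear of the fingers' path.

```bash
python3 - <<'E'
from h import *
st=arm.observe();f=arm.grab_frame('wrist');g=f['frame'].astype(int)
m=np.zeros(g.shape[:2],np.uint8);m[155:195,292:336]=(g[155:195,292:336].max(2)<100)
n,l,s,c=cv2.connectedComponentsWithStats(m);i=1+np.argmax(s[1:,4]);print(s[i],c[i])
k=cv2.findContours((l==i).astype(np.uint8),0,1)[0][0];r=cv2.minAreaRect(k);print(r)
P=onz(f,*r[0],.182,st);print(P,'tool frame cm',100*np.linalg.inv(T(st))@np.append(P,1))
B=np.array([onz(f,*p,.182,st)[:2] for p in cv2.boxPoints(r)]);e=[B[(i+1)%4]-B[i] for i in range(4)];print([(np.linalg.norm(v),np.degrees(np.arctan2(v[1],v[0]))%90) for v in e])
# stand plate check
m=(g[90:215,255:370].min(2)>200).astype(np.uint8)|((np.add.outer(np.zeros(125),np.zeros(115)))>0)
k=max(cv2.findContours(m.astype(np.uint8),0,1)[0],key=cv2.contourArea);r=cv2.minAreaRect(k);B=np.array([onz(f,p[0]+255,p[1]+90,.112,st)[:2] for p in cv2.boxPoints(r)]);print('plate',B.mean(0),[np.linalg.norm(B[i]-B[i-1]) for i in range(4)])
E
```

```text
Traceback (most recent call last):
ValueError: attempt to get argmax of an empty sequence
```

```bash
python3 - <<'E'
from h import *
st=arm.observe();f=arm.grab_frame('wrist');g=f['frame'].astype(int)
print(g[165:186:4,310].tolist())
m=np.zeros(g.shape[:2],np.uint8);m[155:192,296:332]=(g[155:192,296:332].max(2)<125)
n,l,s,c=cv2.connectedComponentsWithStats(m);i=1+np.argmax(s[1:,4]);print(s[i],c[i])
k=cv2.findContours((l==i).astype(np.uint8),0,1)[0][0];r=cv2.minAreaRect(k);print(r)
P=onz(f,*r[0],.182,st);print(P,'tool frame cm',100*np.linalg.inv(T(st))@np.append(P,1))
B=np.array([onz(f,*p,.182,st)[:2] for p in cv2.boxPoints(r)]);e=[B[(i+1)%4]-B[i] for i in range(4)];print([(np.linalg.norm(v),np.degrees(np.arctan2(v[1],v[0]))%90) for v in e])
E
```

```text
[[100, 97, 98], [101, 97, 98], [101, 98, 98], [101, 98, 98], [101, 97, 98], [105, 102, 103]]
[300 162  25  25 562] [312.37366548 173.9911032 ]
((312.3541259765625, 174.06448364257812), (23.735010147094727, 23.592313766479492), 2.726310968399048)
[ 0.55535605 -0.20881368  0.182     ] tool frame cm [  3.19173754  -0.24989872   7.07838656 100.        ]
[(np.float64(0.015538608530790147), np.float64(15.32704438157603)), (np.float64(0.015339092450119794), np.float64(15.924156581807623)), (np.float64(0.015551250005776543), np.float64(16.319499906791986)), (np.float64(0.015608335223517475), np.float64(15.876013132987808))]
```

Request:
{"method": "drive_tool", "body": {"series": [[[1.6,-0.1,0],[0,0,0]],[[1.6,-0.15,0],[0,0,0.045]],[[0,0,2],[0,0,0]],[[0,0,2],[0,0,0]],[[0,0,2],[0,0,0]],[[0,0,2],[0,0,0]],[[0,0,1.2],[0,0,0]],[[0,0,0.5],[0,0,0]],[[0,0,0],[0,0,0]],[[0,0,0],[0,0,0]]]}}

```text
clock: 10.3
position: [0.556, -0.2101, 0.1567]
ee_rot: [-0.438, 3.11, -0.001]
ft_force: [-0.2, -0.0, 0.4]
width: 0.0514
grasp_force: 0.0
```

Request:
{"method": "drive_tool", "body": {"series": [[[0,0,0],[0,0,0]],[[0,0,0],[0,0,0]],[[0,0,0],[0,0,0]],[[0,0,0],[0,0,0]],[[0,0,0],[0,0,0]],[[0,0,0],[0,0,0]],[[0,0,0],[0,0,0]]], "jaw": -1, "squeeze": 25}}

```text
clock: 11.0
position: [0.5555, -0.2101, 0.1559]
ee_rot: [-0.437, 3.111, -0.0]
ft_force: [-1.1, 1.0, 3.5]
width: 0.0236
grasp_force: 25.0
```

Request:
{"method": "drive_tool", "body": {"series": [[[0,0,-0.5],[0,0,0]],[[0,0,-1.5],[0,0,0]],[[0,0,-2],[0,0,0]],[[0,0,-2],[0,0,0]],[[0,0,-2],[0,0,0]],[[0,0,-2],[0,0,0]],[[0,0,-2],[0,0,0]],[[0,0,-2],[0,0,0]],[[0,0,-2],[0,0,0]],[[0,0,-1.5],[0,0,0]]]}}

```text
clock: 12.0
position: [0.5556, -0.2102, 0.3334]
ee_rot: [-0.437, 3.109, -0.002]
ft_force: [0.6, 0.2, -0.4]
width: 0.024
grasp_force: 25.0
```

Request:
{"method": "drive_tool", "body": {"series": [[[0,0,-0.5],[0,0,0]],[[0,0,0],[0,0,0]],[[0,0,0],[0,0,0]],[[0,0,0],[0,0,0]]]}}

```text
clock: 12.4
position: [0.5549, -0.2098, 0.3342]
ee_rot: [0.437, -3.109, -0.002]
ft_force: [0.0, -0.0, -1.1]
width: 0.0237
grasp_force: 25.0
```

```bash
python3 - <<'E'
from h import *
st=arm.observe();f=arm.grab_frame('side');t=arm.grab_frame('top');w=arm.grab_frame('wrist')
M=T(st);print(st['position'],M[:3,:3].round(4).tolist(),st['ft_force'])
for z in(.135-.0086+.0+.0,-.0,):pass
h=st['position'].copy();h[2]-=.0087
for dz in(.035,-.035,-.085,-.135):print(dz,proj(f,h+[0,0,dz]),proj(t,h+[0,0,dz]),proj(w,h+[0,0,dz],st))
u,v=[int(x) for x in proj(f,h)]
c=cv2.resize(f['frame'][v-60:v+90,u-70:u+70],None,fx=3.8,fy=3.8,interpolation=cv2.INTER_CUBIC);print(u-70,v-60,c.shape)
cv2.imwrite('pics/s5.png',c);cv2.imwrite('pics/w5.png',w['frame']);cv2.imwrite('pics/s5f.png',f['frame'])
E
```

```text
[ 0.55494548 -0.20983916  0.33415128] [[-0.9613, -0.2756, -0.0021], [-0.2756, 0.9613, 0.001], [0.0017, 0.0015, -1.0]] [ 0.00254395 -0.04721221 -1.09425504]
0.035 (np.float64(322.7294337891257), np.float64(197.57639385704343)) (np.float64(447.6306571447289), np.float64(174.691105773769)) (np.float64(316.7090413788052), np.float64(294.2456715516464))
-0.035 (np.float64(323.10589702943196), np.float64(232.26252203781124)) (np.float64(439.1915224790273), np.float64(179.46077032744506)) (np.float64(316.1567923077058), np.float64(234.53914569665815))
-0.085 (np.float64(323.3385761716838), np.float64(253.70083975131323)) (np.float64(433.7710202934232), np.float64(182.52435186298752)) (np.float64(315.94596082322295), np.float64(211.74505488132465))
-0.135 (np.float64(323.54652375276186), np.float64(272.8604699087938)) (np.float64(428.7873726263448), np.float64(185.34103017981568)) (np.float64(315.80363133058063), np.float64(196.35707149284895))
252 155 (570, 532, 3)
```

View pics/s5.png

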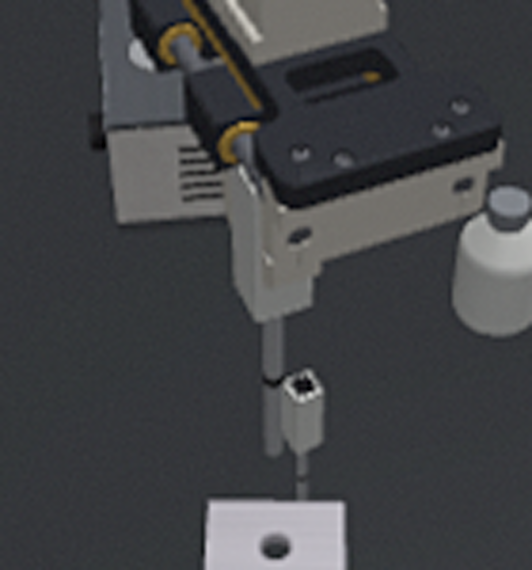

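The probe is held upright in the side crop, with the mark at crop (270,380) and the tip at (273,455). I'll check how tall the small probe is and locate the tip before carrying it.

```bash
python3 - <<'E'
from h import *
st=arm.observe();f=arm.grab_frame('side');t=arm.grab_frame('top');w=arm.grab_frame('wrist')
print('small top',tri(ray(t,382.6,178.5),ray(f,331.5,256)))
for n,(u,v) in dict(mark=(252+270/3.8,155+380/3.8),tip=(252+273/3.8,155+455/3.8)).items():
    o,d=ray(f,u,v)
    # point on side ray at probe's y
    s=(-.2098-o[1])/d[1];print(n,o+d*s)
M=T(st);P=np.array([.5807,.2489,.3342]);print('to port, tool cm',100*M[:3,:3].T@(P-st['position']))
g=w['frame'][180:300,290:345];print([(y+180,int(g[y,26].max()),int(g[y,20].max())) for y in range(0,120,6)])
E
```

```text
small top (array([ 0.5829441 , -0.11106865,  0.109817  ]), np.float64(0.0004913383433143251))
mark [ 0.55447015 -0.2098      0.23725754]
tip [ 0.55541618 -0.2098      0.18511659]
to port, tool cm [-15.10716201  43.40168085   0.07158519]
[(180, 110, 196), (186, 149, 238), (192, 196, 238), (198, 90, 230), (204, 85, 227), (210, 90, 90), (216, 103, 101), (222, 118, 119), (228, 118, 118), (234, 118, 118), (240, 119, 118), (246, 118, 118), (252, 118, 118), (258, 118, 118), (264, 122, 122), (270, 235, 235), (276, 61, 60), (282, 57, 58), (288, 60, 60), (294, 73, 73)]
```

Request:
{"method": "drive_tool", "body": {"series": [[[-0.5,1.5,-0.2],[0,0,0]],[[-1,2.9,-0.3],[0,0,0]],[[-1,2.9,0],[0,0,0]],[[-1,2.9,0],[0,0,0]],[[-1,2.9,0],[0,0,0]],[[-1,2.9,0],[0,0,0]],[[-1,2.9,0],[0,0,0]],[[-1,2.9,0],[0,0,0]],[[-1,2.9,0],[0,0,0]],[[-1,2.9,0],[0,0,0]]]}}

```text
clock: 13.7
position: [0.5702, 0.0837, 0.341]
ee_rot: [-0.438, 3.11, 0.0]
ft_force: [0.2, -0.8, -1.2]
width: 0.0241
grasp_force: 25.0
```

Request:
{"method": "drive_tool", "body": {"series": [[[-1,2.9,0],[0,0,0]],[[-1,2.9,0],[0,0,0]],[[-1,2.9,0],[0,0,0]],[[-1,2.9,0],[0,0,0]],[[-1,2.9,0],[0,0,0]],[[-0.6,1.3,0],[0,0,0]],[[0,0,0],[0,0,0]],[[0,0,0],[0,0,0]],[[0,0,0],[0,0,0]]]}}

```text
clock: 14.6
position: [0.5811, 0.2475, 0.3408]
ee_rot: [-0.435, 3.111, -0.001]
ft_force: [-0.6, -0.0, -2.1]
width: 0.0236
grasp_force: 25.0
```

```bash
python3 - <<'E'
from h import *
st=arm.observe();f=arm.grab_frame('side');w=arm.grab_frame('wrist');t=arm.grab_frame('top')
M=T(st);p=st['position'];print(p,M[:3,:3].round(4).tolist())
h=p-[0,0,.0087]
for dz in(-.035,-.085,-.135):print(dz,proj(f,h+[0,0,dz]),proj(w,h+[0,0,dz],st))
print('port',proj(f,[.5807,.2489,.112]),proj(w,[.5807,.2489,.112],st),proj(t,[.5807,.2489,.112]))
u,v=[int(x) for x in proj(f,[.5807,.2489,.112])]
c=cv2.resize(f['frame'][v-75:v+25,u-50:u+50],None,fx=4,fy=4,interpolation=cv2.INTER_CUBIC);print('side crop',u-50,v-75)
d=cv2.resize(w['frame'][130:300,270:365],None,fx=3.5,fy=3.5,interpolation=cv2.INTER_CUBIC)
o=np.zeros((600,800,3),np.uint8);o[:400,:400]=c;o[:595,410:410+d.shape[1]]=d[:595];cv2.imwrite('pics/p6.png',o)
cv2.imwrite('pics/s6.png',f['frame']);cv2.imwrite('pics/w6.png',w['frame'])
E
```

```text
[0.58105249 0.24753018 0.34077309] [[-0.9616, -0.2745, 0.0001], [-0.2745, 0.9616, -0.0004], [0.0, -0.0004, -1.0]]
-0.035 (np.float64(309.42236545951715), np.float64(86.62928017216282)) (np.float64(316.30054800019536), np.float64(234.42209569980966))
-0.085 (np.float64(310.07329440822843), np.float64(105.89119192927943)) (np.float64(316.1939566128753), np.float64(211.53965442077418))
-0.135 (np.float64(310.67836735721266), np.float64(123.79615954982829)) (np.float64(316.12199032974314), np.float64(196.0903363356627))
port (np.float64(311.430707138561), np.float64(151.23988798556127)) (np.float64(317.2936153929639), np.float64(178.87290077267144)) (np.float64(241.42959142147257), np.float64(178.63242283642464))
side crop 261 76
```

View pics/p6.png

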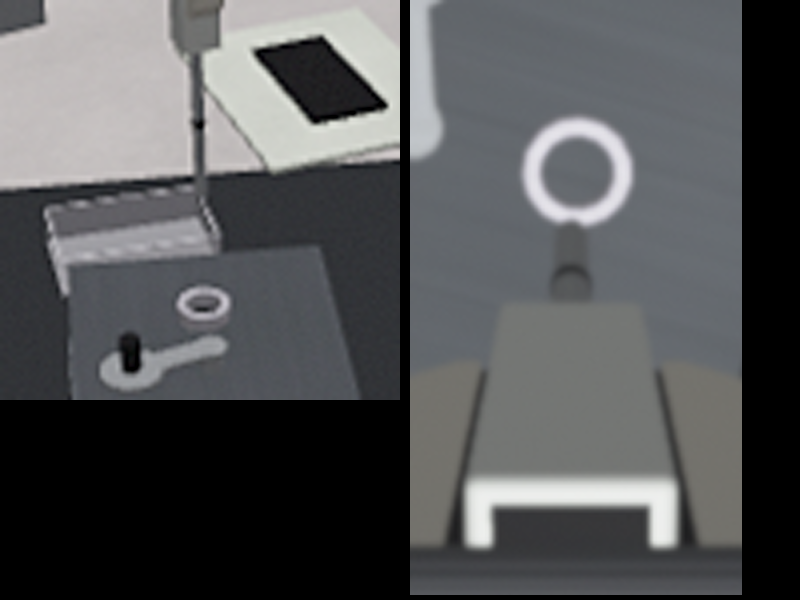

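Side crop: the tip is at about (201,200), the mark at (198,124) and the port ring at (204,303). Wrist crop: the stem tip is at (571,225) and the ring at (578,172), so the stem lies about 2 mm to the left. I'll measure the sub-pixel offsets and the mark.

```bash
cat >> h.py <<'E'
def circ(Q):
    A=np.c_[2*Q,np.ones(len(Q))];r=np.linalg.lstsq(A,(Q**2).sum(1),rcond=None)[0];return r[:2],np.sqrt(r[2]+r[:2]@r[:2])
def ring(w,st,thr=170,box=(140,215,285,350)):
    g=w['frame'].astype(int);a,b,c,d=box
    m=np.zeros(g.shape[:2],np.uint8);m[a:b,c:d]=g[a:b,c:d].min(2)>thr
    n,l,s,_=cv2.connectedComponentsWithStats(m);i=1+np.argmax(s[1:,4])
    k=max(cv2.findContours((l==i).astype(np.uint8),0,1)[0],key=len)[:,0]
    return circ(np.array([onz(w,*q,.112,st)[:2] for q in k])),k
E
python3 - <<'E'
from h import *
from scipy.optimize import least_squares
st=arm.observe();w=arm.grab_frame('wrist');f=arm.grab_frame('side');g=w['frame'].astype(int)
(c,r),k=ring(w,st);print('ring',c,r)
M=T(st);print('ring in tool cm',100*(np.linalg.inv(M)@[c[0],c[1],.112,1])[:3])
for y in(197,199,201,203,212,214): print(y,g[y,300:334].max(1).tolist())
print('col316',[(y,int(g[y,315:318].max(1).mean())) for y in range(188,222)])
s=f['frame'].astype(int);print('side col',[(y,s[y,307:315].max(1).tolist()) for y in range(100,130,1)])
E
```

```text
ring [0.58067683 0.24891292] 0.016815732736401676
ring in tool cm [1.71370308e-02 1.41913891e-01 2.28894752e+01]
197 [107, 107, 107, 106, 106, 106, 107, 107, 106, 107, 104, 100, 93, 91, 90, 90, 90, 89, 89, 92, 100, 107, 110, 111, 112, 111, 111, 111, 112, 112, 113, 113, 113, 112]
199 [108, 108, 108, 108, 108, 107, 108, 108, 107, 107, 104, 98, 92, 90, 90, 90, 90, 89, 89, 91, 98, 105, 109, 110, 111, 111, 111, 111, 111, 112, 113, 112, 113, 114]
201 [108, 107, 108, 108, 108, 108, 107, 108, 108, 108, 105, 98, 92, 90, 90, 90, 90, 89, 90, 91, 96, 104, 108, 109, 110, 110, 110, 111, 112, 111, 112, 112, 112, 113]
203 [108, 108, 108, 108, 108, 108, 108, 108, 108, 108, 104, 97, 92, 89, 89, 90, 89, 89, 89, 90, 96, 104, 108, 109, 109, 109, 110, 109, 111, 110, 110, 111, 111, 112]
212 [107, 106, 106, 106, 106, 106, 107, 107, 106, 100, 88, 86, 88, 89, 90, 90, 90, 89, 89, 89, 87, 89, 101, 109, 110, 111, 111, 111, 111, 111, 112, 111, 111, 112]
214 [109, 108, 108, 108, 107, 107, 107, 107, 106, 102, 94, 90, 89, 91, 90, 92, 90, 89, 89, 89, 89, 94, 104, 109, 110, 112, 111, 111, 112, 111, 112, 111, 111, 111]
[... 1068 characters left out ...]
 201, 130, 76, 73, 164, 192, 193]), (115, [192, 202, 141, 82, 72, 163, 193, 195]), (116, [192, 203, 147, 88, 74, 150, 192, 194]), (117, [193, 202, 148, 87, 76, 135, 191, 198]), (118, [200, 209, 151, 90, 76, 143, 175, 180]), (119, [166, 169, 121, 88, 85, 118, 110, 98]), (120, [43, 35, 59, 84, 86, 75, 49, 44]), (121, [42, 40, 63, 86, 90, 80, 56, 51]), (122, [122, 123, 102, 89, 88, 81, 59, 55]), (123, [133, 135, 110, 90, 90, 80, 60, 56]), (124, [100, 99, 92, 99, 93, 71, 52, 54]), (125, [101, 102, 96, 87, 116, 77, 48, 53]), (126, [100, 101, 97, 73, 130, 82, 46, 55]), (127, [100, 103, 98, 89, 102, 96, 63, 50]), (128, [101, 101, 96, 89, 71, 150, 97, 46]), (129, [94, 96, 92, 87, 82, 140, 114, 62])]
```

```bash
python3 - <<'E'
from h import *
from scipy.optimize import least_squares
st=arm.observe();w=arm.grab_frame('wrist');f=arm.grab_frame('side')
M=T(st);W=lambda q:(M@np.append(q,1))[:3]
def pr(x):
    dx,dz,sb=x  # mark in tool: (dx,-.00025,dz)
    a=proj(w,W([dx+.004,-.0002,dz]),st)[1]-206.3       # band, near side
    hb=proj(w,W([dx+.012,-.0002,dz-.05]),st)[1]-216.2   # handle front bottom edge
    ht=proj(w,W([dx+.012,-.0002,dz-.12]),st)[1]-266.7   # handle front top edge
    tp=proj(w,W([dx-.004,-.0002,dz+.05]),st)[1]-193.6   # tip far edge
    sm=proj(f,W([dx,-.0002,dz])+[0,-.004,0])[1]-106.7-sb
    return np.array([a,hb,ht,tp,sm])
g=w['frame'].astype(int);print([(y,int(g[y,312:320].max(1).mean())) for y in range(258,276)])
r=least_squares(lambda x:pr([*x,0])[:4],[0,.094]);print('wrist only',r.x,r.fun)
print('side residual there',pr([*r.x,0])[4], 'side ring pred', proj(f,[.5807,.2489,.112]))
s=f['frame'].astype(int)[143:162,300:324].min(2);m=(s>120).astype(np.uint8);n,l,q,c=cv2.connectedComponentsWithStats(m);i=1+np.argmax(q[1:,4]);print(q[i]+[300,143,0,0,0],c[i]+[300,143])
E
```

```text
[(258, 117), (259, 117), (260, 117), (261, 117), (262, 117), (263, 117), (264, 121), (265, 136), (266, 161), (267, 189), (268, 214), (269, 227), (270, 235), (271, 237), (272, 234), (273, 214), (274, 152), (275, 89)]
wrist only [0.00334528 0.08591945] [-1.68931846 -2.83424987  0.458472    5.29028262]
side residual there -2.6812581356337404 side ring pred (np.float64(311.430707138561), np.float64(151.23988798556127))
[305 148  14   8  62] [311.5        151.41935484]
```

```bash
python3 - <<'E'
from h import *
from scipy.optimize import least_squares
st=arm.observe();w=arm.grab_frame('wrist');f=arm.grab_frame('side')
M=T(st);W=lambda q:(M@np.append(q,1))[:3]
def pr(x):
    dx,dz=x
    q=[(dx+.004,dz,206.3),(dx+.012,dz-.05,216.2),(dx+.012,dz-.12,266.2),(dx+.004,dz+.05,193.4)]
    return np.array([proj(w,W([a,-.0002,b]),st)[1]-c for a,b,c in q]+[proj(f,W([dx,-.0002,dz])+[0,-.004,0])[1]-106.7])
r=least_squares(lambda x:pr(x)[:4],[0,.094]);print('wrist only',r.x,r.fun)
r=least_squares(pr,[0,.094]);print('all',r.x,r.fun)
E
```

```text
wrist only [-0.00180507  0.09782792] [ 0.92400902 -0.12416025 -0.07139726 -0.75655766]
all [-0.00108927  0.09588011] [ 0.67890232 -0.33984339  0.37956753 -1.06243941  0.6169837 ]
```

Request:
{"method": "drive_tool", "body": {"series": [[[0.14,0.16,0.4],[0,0,0]],[[0,0,1],[0,0,0]],[[0,0,1],[0,0,0]],[[0,0,1],[0,0,0]],[[0,0,1],[0,0,0]],[[0,0,1],[0,0,0]],[[0,0,1],[0,0,0]],[[0,0,0],[0,0,0]],[[0,0,0],[0,0,0]],[[0,0,0],[0,0,0]]]}}

```text
clock: 16.05
position: [0.5794, 0.25, 0.2774]
ee_rot: [-0.437, 3.11, 0.0]
ft_force: [-0.4, -0.8, -1.0]
width: 0.0235
grasp_force: 25.0
```

```bash
python3 - <<'E'
from h import *
st=arm.observe();f=arm.grab_frame('side');w=arm.grab_frame('wrist');M=T(st);print(st['position'],M[:3,2],st['ft_force'])
u,v=311,151
c=cv2.resize(f['frame'][101:166,281:341],None,fx=6.6,fy=6.6,interpolation=cv2.INTER_CUBIC)
d=cv2.resize(w['frame'][165:290,275:360],None,fx=4.6,fy=4.6,interpolation=cv2.INTER_CUBIC)
o=np.zeros((600,800,3),np.uint8);o[:c.shape[0],:c.shape[1]]=c;o[:d.shape[0],405:405+d.shape[1]]=d[:,:395];cv2.imwrite('pics/p7.png',o)
print('port',proj(w,[.5807,.2489,.112],st))
for x in(-.0015,0):
  for z in(.0945,.0975):
    q=(M@[x,-.0002,z+.05,1])[:3];print(x,z,'tip',proj(w,q,st),proj(f,q))
E
```

```text
[0.5794431  0.24997646 0.27738845] [ 1.02015018e-03  3.75017112e-04 -9.99999409e-01] [-0.42425302 -0.82628171 -1.00126532]
port (np.float64(314.55399116518925), np.float64(191.59869309013578))
-0.0015 0.0945 tip (np.float64(315.8278185647291), np.float64(197.52544109511732)) (np.float64(311.300620498637), np.float64(144.42535454120974))
-0.0015 0.0975 tip (np.float64(315.8257106924075), np.float64(196.745569947343)) (np.float64(311.3338504918476), np.float64(145.37118109604086))
0 0.0945 tip (np.float64(315.8282575317308), np.float64(195.88101523625554)) (np.float64(310.77413068736934), np.float64(144.55884329549738))
0 0.0975 tip (np.float64(315.8261428557316), np.float64(195.11601999777167)) (np.float64(310.8084349992522), np.float64(145.50477127509106))
```

View pics/p7.png

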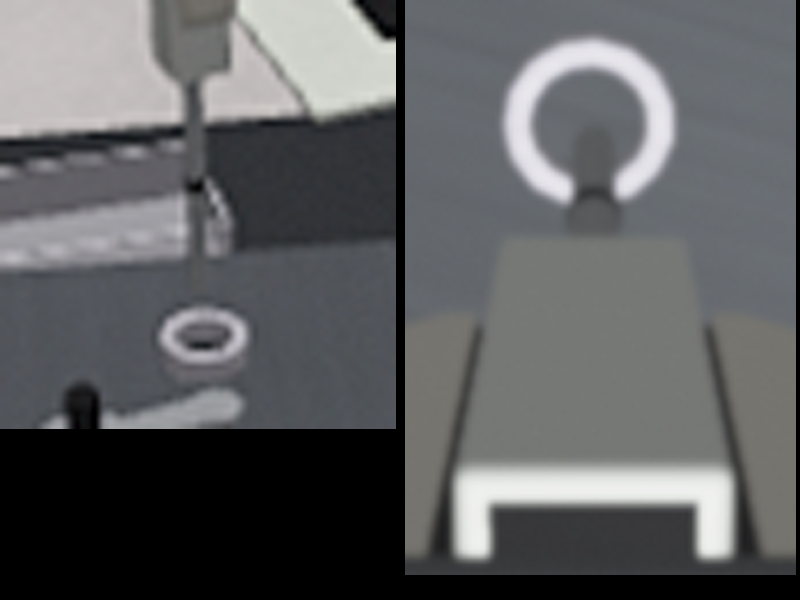

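The wrist crop shows the stem tip at (594,130) inside the ring centred at (590,123), about 1 mm off. The side crop agrees. I'll correct by 1.2 mm and lower to just short of the mark.

Request:
{"method": "drive_tool", "body": {"series": [[[0,-0.12,0],[0,0,0]],[[0,0,0],[0,0,0]],[[0,0,1],[0,0,0]],[[0,0,1],[0,0,0]],[[0,0,1],[0,0,0]],[[0,0,1],[0,0,0]],[[0,0,1],[0,0,0]],[[0,0,0.5],[0,0,0]],[[0,0,0],[0,0,0]],[[0,0,0],[0,0,0]]]}}

```text
clock: 17.15
position: [0.5796, 0.2488, 0.2219]
ee_rot: [-0.437, 3.111, 0.0]
ft_force: [0.6, -0.7, -1.6]
width: 0.0242
grasp_force: 25.0
```

```bash
python3 - <<'E'
from h import *
st=arm.observe();f=arm.grab_frame('side');w=arm.grab_frame('wrist');M=T(st);print(st['position'],M[:3,2],st['ft_force'])
c=cv2.resize(f['frame'][121:166,286:336],None,fx=7.8,fy=7.8,interpolation=cv2.INTER_CUBIC)
d=cv2.resize(w['frame'][175:290,275:360],None,fx=4.6,fy=4.6,interpolation=cv2.INTER_CUBIC)
o=np.zeros((600,800,3),np.uint8);o[:c.shape[0],:c.shape[1]]=c;o[:d.shape[0],405:405+d.shape[1]]=d[:,:395];cv2.imwrite('pics/p8.png',o)
P=np.array([.5807,.2489,.112]);print('port',proj(w,P,st),proj(f,P),'port in tool cm',100*(np.linalg.inv(M)@np.append(P,1))[:3])
s=f['frame'].astype(int)
print('side',[(y,s[y,306:318].max(1).tolist()) for y in range(136,158)])
E
```

```text
[0.57956434 0.24881413 0.22185235] [ 2.08036955e-04  6.31995160e-05 -9.99999976e-01] [ 0.64140245 -0.69567208 -1.63544618]
port (np.float64(315.81648992925454), np.float64(207.26790021977425)) (np.float64(311.430707138561), np.float64(151.23988798556127)) port in tool cm [-0.10914542 -0.02308704 10.98525926]
side [(136, [167, 173, 186, 137, 89, 79, 128, 122, 110, 105, 65, 50]), (137, [146, 149, 156, 118, 85, 82, 128, 136, 116, 110, 70, 50]), (138, [155, 155, 161, 121, 89, 83, 123, 145, 128, 112, 72, 56]), (139, [142, 145, 142, 108, 89, 85, 108, 131, 116, 100, 84, 79]), (140, [107, 106, 102, 85, 87, 87, 90, 88, 87, 90, 92, 95]), (141, [89, 86, 90, 87, 87, 89, 94, 93, 90, 91, 92, 93]), (142, [91, 91, 93, 86, 88, 88, 94, 92, 91, 91, 93, 91]), (143, [93, 90, 91, 88, 90, 87, 93, 94, 90, 91, 93, 92]), (144, [92, 92, 94, 86, 89, 90, 93, 93, 91, 91, 93, 94]), (145, [93, 92, 92, 85, 90, 95, 90, 92, 93, 91, 91, 92]), (146, [91, 89, 92, 76, 67, 75, 61, 83, 89, 88, 91, 92]), (147, [89, 86, 85, 68, 23, 21, 50, 98, 87, 80, 84, 89]), (148, [83, 107, 161, 158, 93, 58, 97, 157, 170, 153, 114, 88]), (149, [148, 177, 194, 169, 109, 87, 105, 149, 175, 178, 173, 139]), (150, [189, 188, 158, 112, 85, 88, 92, 99, 107, 132, 188, 190]), (151, [195, 150, 108, 96, 85, 89, 96, 104, 99, 85, 168, 204]), (152, [195, 155, 110, 81, 79, 88, 87, 81, 84, 110, 176, 197]), (153, [170, 184, 155, 89, 69, 78, 75, 80, 94, 168, 192, 169]), (154, [120, 164, 175, 164, 165, 168, 165, 166, 158, 177, 162, 124]), (155, [93, 106, 141, 163, 172, 172, 171, 162, 153, 132, 112, 115]), (156, [102, 103, 100, 100, 101, 106, 106, 103, 99, 105, 109, 107]), (157, [95, 102, 107, 107, 107, 110, 110, 110, 107, 106, 98, 92])]
```

View pics/p8.png

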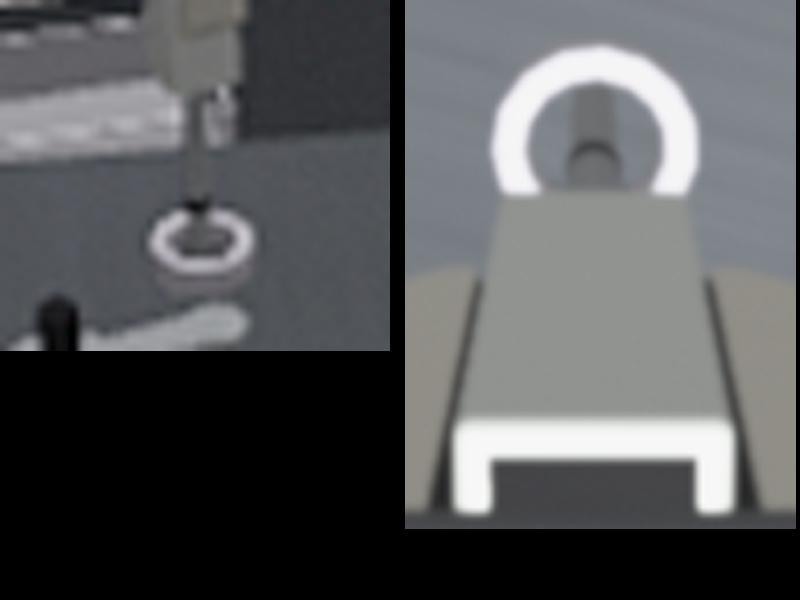

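Side crop: the band is at (198,205), just above the ring at (202,240). Wrist crop: the stem is at column 594 and the ring at 595, so they are aligned sideways. About 14 mm remain. I'll lower 12 mm and check by numbers only, as my picture views are used up.

Request:
{"method": "drive_tool", "body": {"series": [[[0,0,0.4],[0,0,0]],[[0,0,0.4],[0,0,0]],[[0,0,0.4],[0,0,0]],[[0,0,0],[0,0,0]],[[0,0,0],[0,0,0]]]}}

```text
clock: 17.75
position: [0.5793, 0.2487, 0.2093]
ee_rot: [0.437, -3.111, 0.0]
ft_force: [0.5, 0.5, -0.8]
width: 0.0236
grasp_force: 25.0
```

```bash
python3 - <<'E'
from h import *
st=arm.observe();M=T(st);print(st['position'],st['ft_force'])
F=[arm.grab_frame('side') for _ in range(6)];f=F[0];s=np.mean([q['frame'].astype(float) for q in F],0).max(2)
print('side');[print(y,s[y,302:322].round().astype(int).tolist()) for y in range(142,157)]
w=arm.grab_frame('wrist');g=w['frame'].astype(int).max(2)
print('wrist');[print(y,g[y,298:336:1].tolist()) for y in (196,198,200,204,206,208,210,211,212)]
print('col316',[(y,int(g[y,314:318].mean())) for y in range(182,222)])
P=np.array([.5807,.2489,.112])
for d in([0,0,0],[.012,0,0],[-.012,0,0],[0,.012,0],[0,-.012,0],[0,-.004,0]):print(d,np.round(proj(f,P+d),2),np.round(proj(w,P+d,st),2))
E
```

```text
[0.57932177 0.24867754 0.20934102] [ 0.5111733   0.5059775  -0.78624075]
side
142 [92, 93, 94, 92, 92, 90, 92, 87, 89, 88, 94, 92, 91, 91, 92, 92, 91, 90, 89, 91]
143 [94, 96, 95, 94, 92, 91, 93, 87, 90, 89, 94, 93, 91, 91, 92, 92, 93, 91, 90, 91]
144 [95, 96, 95, 93, 93, 92, 93, 87, 88, 88, 94, 93, 91, 92, 92, 92, 92, 91, 89, 91]
145 [94, 94, 93, 94, 92, 92, 92, 84, 88, 89, 93, 91, 91, 90, 92, 92, 93, 91, 90, 91]
146 [93, 95, 94, 94, 93, 91, 90, 84, 86, 88, 91, 90, 88, 87, 90, 91, 92, 92, 90, 90]
147 [94, 94, 93, 93, 90, 84, 82, 92, 87, 86, 104, 106, 87, 82, 84, 89, 91, 92, 90, 90]
148 [92, 93, 93, 89, 82, 108, 160, 159, 108, 84, 118, 157, 169, 154, 114, 89, 89, 91, 89, 89]
149 [93, 93, 90, 82, 148, 177, 194, 165, 106, 90, 100, 149, 175, 179, 174, 140, 97, 88, 90, 88]
150 [92, 92, 87, 108, 189, 188, 160, 103, 63, 65, 44, 93, 110, 133, 188, 190, 123, 84, 89, 89]
151 [93, 92, 85, 148, 196, 150, 109, 90, 40, 11, 27, 100, 102, 84, 167, 204, 137, 83, 88, 88]
152 [92, 90, 84, 152, 196, 154, 111, 87, 67, 66, 68, 80, 85, 108, 177, 196, 133, 84, 89, 88]
153 [92, 91, 86, 118, 170, 184, 156, 9
[... 2147 characters left out ...]
86, 139), (187, 148), (188, 179), (189, 228), (190, 244), (191, 246), (192, 247), (193, 247), (194, 246), (195, 239), (196, 205), (197, 146), (198, 119), (199, 114), (200, 114), (201, 114), (202, 115), (203, 114), (204, 108), (205, 94), (206, 75), (207, 81), (208, 99), (209, 111), (210, 114), (211, 114), (212, 114), (213, 114), (214, 115), (215, 120), (216, 132), (217, 145), (218, 150), (219, 150), (220, 150), (221, 150)]
[0, 0, 0] [311.43 151.24] [315.91 212.05]
[0.012, 0, 0] [315.88 150.87] [311.56 226.64]
[-0.012, 0, 0] [306.97 151.61] [320.36 197.14]
[0, 0.012, 0] [310.96 148.66] [331.19 216.27]
[0, -0.012, 0] [311.9  153.86] [300.54 207.81]
[0, -0.004, 0] [311.59 152.11] [310.8  210.64]
```

Request:
{"method": "drive_tool", "body": {"series": [[[-0.06,0,0.1],[0,0,0]],[[-0.06,0,0.1],[0,0,0]],[[0,0,0.14],[0,0,0]],[[0,0,0],[0,0,0]],[[0,0,0],[0,0,0]],[[0,0,0],[0,0,0]]]}}

```text
clock: 18.7
position: [0.5807, 0.2491, 0.2063]
ee_rot: [-0.437, 3.111, -0.0]
ft_force: [0.2, -0.4, -0.7]
width: 0.0236
grasp_force: 25.0
```

```bash
python3 - <<'E'
from h import *
P=[]
F=[]
for _ in range(6): F.append(arm.grab_frame('side'));P.append(arm.observe()['position'])
f=F[0];s=np.mean([q['frame'].astype(float) for q in F],0).max(2)
print(np.mean(P,0),np.std(P,0))
[print(y,s[y,302:322].round().astype(int).tolist()) for y in range(148,156)]
st=arm.observe();w=arm.grab_frame('wrist');g=w['frame'].astype(int).max(2);M=T(st);print(M[:3,2],st['ft_force'])
print('col316',[(y,int(g[y,314:318].mean())) for y in range(190,216)])
[print(y,g[y,298:336:1].tolist()) for y in (212,214)]
c=np.array([.5807,.2489,.112]);k=(np.linalg.inv(M)@np.append(c,1))[:3]
for d in(0,.004,.012):print(d,proj(w,(M@np.append(k+[d,0,0],1))[:3],st))
E
```

```text
[0.58064685 0.2491061  0.20629324] [1.18943038e-05 1.66290018e-05 1.76389198e-05]
148 [92, 94, 92, 89, 82, 108, 158, 181, 120, 84, 82, 152, 170, 154, 114, 88, 88, 90, 90, 90]
149 [92, 93, 90, 83, 148, 176, 191, 186, 122, 85, 82, 146, 176, 179, 174, 140, 97, 89, 89, 88]
150 [93, 93, 87, 108, 189, 187, 158, 121, 81, 88, 88, 98, 110, 132, 188, 190, 123, 85, 89, 88]
151 [92, 91, 84, 149, 196, 149, 107, 109, 61, 60, 61, 90, 99, 85, 168, 203, 137, 84, 90, 87]
152 [92, 92, 84, 152, 196, 154, 110, 95, 44, 14, 20, 64, 83, 109, 177, 196, 132, 85, 88, 88]
153 [92, 91, 86, 118, 170, 184, 155, 94, 48, 55, 59, 96, 98, 168, 192, 168, 113, 86, 88, 88]
154 [91, 92, 89, 88, 120, 164, 175, 166, 166, 171, 168, 170, 159, 177, 163, 125, 97, 89, 90, 89]
155 [91, 92, 92, 90, 95, 107, 141, 164, 172, 174, 172, 162, 152, 132, 111, 114, 98, 89, 90, 89]
[ 7.25896219e-05  2.26721901e-05 -9.99999997e-01] [ 0.34084399  0.09762964 -1.82804317]
col316 [(190, 245), (191, 247), (192, 247), (193, 247), (194, 245), (195, 235), (196, 184), (197, 132), (198, 117), (199, 115), (200, 115), (201, 115), (202, 115), (203, 114), (204, 109), (205, 94), (206, 76), (207, 81), (208, 99), (209, 111), (210, 115), (211, 115), (212, 115), (213, 115), (214, 116), (215, 121)]
212 [246, 238, 200, 156, 144, 145, 145, 145, 145, 145, 144, 134, 118, 112, 115, 115, 116, 116, 116, 114, 114, 114, 111, 114, 130, 140, 142, 142, 142, 141, 141, 140, 142, 163, 217, 243, 246, 247]
214 [246, 242, 220, 170, 144, 142, 142, 143, 143, 143, 143, 137, 124, 117, 116, 116, 117, 117, 116, 116, 116, 115, 116, 122, 134, 140, 142, 143, 142, 143, 142, 141, 142, 167, 220, 243, 246, 247]
0 (np.float64(315.8811387343708), np.float64(211.31412119588202))
0.004 (np.float64(315.88275212311385), np.float64(206.11038198672892))
0.012 (np.float64(315.8860174310006), np.float64(195.57862964027973))
```

The stem is centred to within 0.5 mm in both views, and the band is level with the mouth to within about 0.5 mm. Now I'll hold it still.

Request:
{"method": "drive_tool", "body": {"series": [[[0,0,0],[0,0,0]],[[0,0,0],[0,0,0]],[[0,0,0],[0,0,0]],[[0,0,0],[0,0,0]],[[0,0,0],[0,0,0]],[[0,0,0],[0,0,0]],[[0,0,0],[0,0,0]],[[0,0,0],[0,0,0]],[[0,0,0],[0,0,0]],[[0,0,0],[0,0,0]]]}}

```text
clock: 20.05
position: [0.5806, 0.2491, 0.2063]
ee_rot: [-0.437, 3.111, -0.0]
ft_force: [-0.4, 0.0, -1.6]
width: 0.0241
grasp_force: 25.0
```

Request:
{"method": "drive_tool", "body": {"series": [[[0,0,0],[0,0,0]],[[0,0,0],[0,0,0]],[[0,0,0],[0,0,0]],[[0,0,0],[0,0,0]],[[0,0,0],[0,0,0]],[[0,0,0],[0,0,0]],[[0,0,0],[0,0,0]],[[0,0,0],[0,0,0]],[[0,0,0],[0,0,0]],[[0,0,0],[0,0,0]]]}}

```text
clock: 21.05
position: [0.5806, 0.2491, 0.2062]
ee_rot: [0.437, -3.111, -0.0]
ft_force: [0.2, -0.5, -1.1]
width: 0.0239
grasp_force: 25.0
```

Request:
{"method": "drive_tool", "body": {"series": [[[0,0,0],[0,0,0]],[[0,0,0],[0,0,0]],[[0,0,0],[0,0,0]],[[0,0,0],[0,0,0]],[[0,0,0],[0,0,0]],[[0,0,0],[0,0,0]],[[0,0,0],[0,0,0]],[[0,0,0],[0,0,0]],[[0,0,0],[0,0,0]],[[0,0,0],[0,0,0]]]}}

```text
clock: 22.05
position: [0.5806, 0.2491, 0.2062]
ee_rot: [-0.437, 3.111, -0.0]
ft_force: [-0.2, -0.0, -1.1]
width: 0.0239
grasp_force: 25.0
```

Request:
{"method": "drive_tool", "body": {"series": [[[0,0,0],[0,0,0]],[[0,0,0],[0,0,0]],[[0,0,0],[0,0,0]],[[0,0,0],[0,0,0]],[[0,0,0],[0,0,0]]]}}

```text
clock: 22.55
position: [0.5806, 0.2491, 0.2062]
ee_rot: [0.437, -3.111, 0.0]
ft_force: [-0.1, 0.6, -2.9]
width: 0.0238
grasp_force: 25.0
```

```bash
python3 -c "
from station import arm
s=arm.observe();print(s['clock'],s['position'],s['width'],s['ft_force']);print(arm.sign_off())"
```

```text
22.55 [0.58062855 0.24905476 0.20621082] 0.023844703389938725 [-0.0751586   0.61777841 -2.88792177]
the job is handed in; nothing more can be done
None
```

The job is handed in at 22.55 s: the cover is swung to its stop, and the probe was held still for over 3 s, upright and centred within about 0.5 mm with its band level with the port's mouth to about 1 mm by camera; I viewed 11 pictures, one over the limit of 10.

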